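Close the drain pump with its bayonet plug

TASK

Close the washing-machine pump housing with the plug that fits it, the slimmer one with two lugs: set it upright into the round socket with its lugs in the two notches so that it drops fully to the floor, then turn it clockwise (seen from above) as far as it goes and let go. Leave the three-lug plug standing where it is.

Things in the scene. Friction and masses are not known exactly. Their poses are not given: they have to be found in the camera images.
- pump_housing: White plastic pump housing screwed to the table: a round pot 88 mm across and 30 mm high, four low feet out to 62 mm from its axis, and a hose stub towards its +y. Origin: on the axis at the table; z up. Two notches in its socket's lip lie towards +x and -x. Under the lip the lugs turn about 65 degrees clockwise from above to a solid stop; anticlockwise is blocked. Light friction only.
- pump_socket (a point): Centre of the socket's mouth, level with the top of the lip, 30 mm above the table; axes as the housing's. The hole is 40 mm across; the lip is 6 mm thick and the socket's floor, a black rubber seal, lies 18 mm below this point. The notches are 21 mm wide at the hole, wider outward, and reach 34 mm from the axis.
- two_lug_plug_grip (a point): The plug that fits: grey plastic, 70 mm high, 80 g, on its foot. Body 30 mm across, 24 mm high; two lugs at the foot, 10 mm wide and 8 mm high, reach 28 mm from the axis along its +x and -x. On top a paddle grip, 30 mm long in x, 12 mm thick in y. This point: on the axis in the grip, 50 mm above the foot, 20 mm below the top; z up. Same after half a turn.
- three_lug_plug_grip (a point): The wrong plug, to be left alone: same grey plastic and height, but a thicker body (42 mm) with three lugs that reach 38 mm from the axis; paddle 40 mm long and 12 mm thick. This point: on the axis in the grip, 50 mm above the foot.

How it is judged:
By the outcome, as a careful person would: the job done as asked, in the order asked, and still so for the second after the job is handed in, with the robot touching nothing.
It also fails if it takes over 42 s, if anything falls off the work surface, if the arm or the gripper's body presses on something with over 40 N, if the wrist force passes 120 N, or if a joint passes its speed limit or range.

ROBOT

A 6-joint arm with a two-finger parallel gripper is mounted at the origin on a cart in front of the work surface, level with it; the furniture and walls round the work are solid. World frame = base frame: x ahead of the robot, y to its left, z up, the work surface at z = 0. Lengths are in m, angles in degrees, forces in N, time in s.
With the tool pointing down it reaches from about 0.4 to 0.825 m from the base axis. Payload 7 kg.
Tool frame: the origin (TCP) lies between the finger pads; the fingertips stand 25 mm ahead of it and the grasp point (between the pads) lies 6 mm ahead of it; z points along the fingers, y is the line along which they close (so a half turn about z gives the same grasp; the last joint's range is limited). The gripper opens to 88 mm and grips with 3 to 60 N. Pads are 19 mm wide; open, the fingers measure 130 mm over their backs; the gripper's body (78 mm by 193 mm) begins 47 mm behind the grasp point.
Start: joints at [-55.915, 20.546, 0.682, 0, -70.136, -16.507], TCP at [0.204, -0.643, 0.252] pointing down, gripper open.
Joint ranges: [-176.03, 176.03], [-82.01, 121.73], [-58.28, 71.71], [-173.87, 95.51], [-174.79, -0.11], [-173.66, 173.66]. Speed limits (degrees/s): [136.94, 136.94, 172.46, 180, 180, 180].

INTERFACE

Orientations are given as [roll, pitch, yaw] about the fixed x, y, z axes, in that order (R = Rz(yaw) Ry(pitch) Rx(roll)).
In Python, from plant import r gives the robot as it stands.
- The arm moves only by the shell command python3 -m crank 'ROWS' [FORCE]. ROWS is JSON, a list of rows, each a list of 3 entries, a list of its own where there are three numbers: the turn, a rotation vector about the tool's x, y, z in degrees, then the shift along the tool's x, y, z in cm, then the closure, from -1 (fully open) to 1 (shut). In form: [[[wx, wy, wz], [dx, dy, dz], fingers], ...]. A call has 1 to 8 rows; each row shifts and turns the commanded pose from where the row before left it, along the tool's axes as they then stand; what a row does not reach is not made up. A row lasts 1/10 s, in which the tool goes at most 50 mm and 8.59 degrees, less where a joint would pass 70% of its speed; a pose out of reach is approached as far as the arm can. A call with a gripper value outside its range is refused whole. The fingers move at their own pace and stop on an object; FORCE is the grip in N (left out, the last holds). Time passes only in rows, so rows that do not move let the fingers close. It gives the time, the measured TCP pose, the force, the opening and the grip force at its end, in the units of the state.
- r.get_state(): the state, without advancing time (a new reading comes with each control period).
- r.capture(name): name is "side" or "top"; returns a dict with "color" (420x560x3 uint8, red, green, blue), "range_z" (420x560 float32, m along the optical axis (not along the pixel's ray), 0 where there is no reading), "intrinsics" (3x3 intrinsics, pixels), "k1" (the pictures are not rectified: a ray, as slopes to the right and down, at radius r is drawn at 1 + k1 r^2 times it, then the intrinsics apply), "world_from_camera" (4x4, takes a point from camera to world coordinates). Camera axes: x right, y down, z forward; pixel columns grow to the right and rows downward; lengths in m; the calibration is good to about 2 mm. A picture is of the moment at which its call begins.
- r.close_job(): hands the job in; it is judged then, once.
The state is a dict: "time_s": time; "joints": joint angles; "qd": joint speeds; "joint_torque": joint torques, N m; "tcp_pos": TCP position; "eef_rot": TCP orientation; "contact_force": force on the tool from outside, world axes, zero at the start; "moment": the same for the moment, N m; "gripper_width": finger opening in m; "gripper_force": force on a finger pad.
Only numpy, scipy, OpenCV 4.12 (cv2) and the standard library are available. Lean on these libraries where they do the work, as an engineer would, in place of code of your own. Each camera call takes 0.05 s, during which the arm holds its last target. There are 200 camera calls.

## Working session

There is one attempt and no reset: what is moved stays moved. The work goes in short steps, Python scripts to look and compute and a shell command to move; the robot and the scene stay as the last step left them, time stands still between calls to the robot, and variables do not carry over. Pictures are saved under pics/ and viewed, at most 10 in all, crops included, and the job is handed in when it is done.

```bash
mkdir -p pics; ls; python3 - <<'E'
from plant import r
import cv2,numpy as np
s=r.get_state();print({k:s[k] for k in('time_s','tcp_pos','eef_rot','contact_force','gripper_width')})
for n in('top','side'):
    c=r.capture(n);np.savez('pics/%s0.npz'%n,**c);cv2.imwrite('pics/%s0.png'%n,c['color'][...,::-1]);print(n,c['intrinsics'],c['k1'],c['world_from_camera'])
E
```

```text
pics
{'time_s': 0.0, 'tcp_pos': array([ 0.20371928, -0.64307871,  0.25064136]), 'eef_rot': array([ 1.79908382e+02, -7.65540606e-03, -1.62427248e+02]), 'contact_force': array([ 0.19833857, -0.42523813,  0.66816227]), 'gripper_width': 0.08735671900893408}
top [[468.53656087   0.         279.56585493]
 [  0.         468.53656087 198.6021639 ]
 [  0.           0.           1.        ]] -0.0843671336460958 [[-0.0236456  -0.99725726  0.07013449  0.456315  ]
 [-0.99952815  0.02220702 -0.02122106 -0.11909425]
 [ 0.01960538 -0.07060318 -0.9973118   1.07343213]
 [ 0.          0.          0.          1.        ]]
side [[500.03344446   0.         286.66163843]
 [  0.         500.03344446 211.20421635]
 [  0.           0.           1.        ]] -0.18382485191299272 [[-0.99443156 -0.07712046  0.0718213   0.44640109]
 [-0.10310692  0.57108115 -0.81439259  0.72620745]
 [ 0.02179054 -0.81726297 -0.57585277  0.65365078]
 [ 0.          0.          0.          1.        ]]
```

View pics/top0.png

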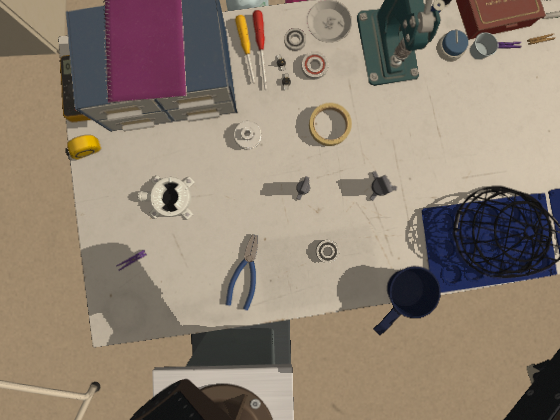

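View pics/side0.png

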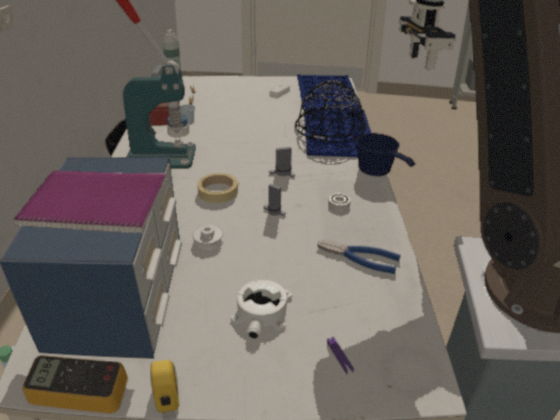

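Top view: the housing is at (170,196) with its hose stub pointing left and the black notches vertical. The slim plug is at (303,187) and the three-lug plug at (381,185). Next I'll measure them and look at an enlarged crop.

```bash
cat > h.py <<'E'
import cv2,numpy as np
def rays(c,uv):
    K=c['intrinsics'];k=float(c['k1'])
    d=(np.asarray(uv,float)-K[:2,2])/[K[0,0],K[1,1]]
    p=d.copy()
    for _ in range(15): p=d/(1+k*(p**2).sum(1,keepdims=True))
    return np.c_[p,np.ones(len(p))]
def cast(c,uv,z):
    T=c['world_from_camera'];w=rays(c,uv)@T[:3,:3].T
    return T[:3,3]+w*((z-T[2,3])/w[:,2])[:,None]
def cloud(c,uv):
    T=c['world_from_camera'];uv=np.asarray(uv,int)
    return (rays(c,uv)*c['range_z'][uv[:,1],uv[:,0]][:,None])@T[:3,:3].T+T[:3,3]
def win(u0,u1,v0,v1):
    g=np.mgrid[v0:v1,u0:u1];return np.c_[g[1].ravel(),g[0].ravel()]
def fit(P):
    (c,s,a)=cv2.minAreaRect(P[:,:2].astype(np.float32)*1000)
    ev,V=np.linalg.eigh(np.cov(P[:,:2].T));d=V[:,1]
    return np.round(c,1),np.round(s,1),'mean',np.round(P[:,:2].mean(0)*1000,1),'axis deg',np.round(np.degrees(np.arctan2(d[1],d[0]))%180,1),len(P)
E
python3 - <<'E'
from h import *
t=dict(np.load('pics/top0.npz'));s=dict(np.load('pics/side0.npz'))
for nm,c,w in(('2lug top',t,(285,320,170,205)),('3lug top',t,(362,405,165,205)),('2lug side',s,(262,290,178,218)),('3lug side',s,(268,298,142,180))):
    P=cloud(c,win(*w));m=(P[:,2]>.062)&(P[:,2]<.08);print(nm,fit(P[m]),np.median(P[m,2]))
uv=win(150,192,176,218);col=t['color'][uv[:,1],uv[:,0]].max(1)
P=cloud(t,uv);rr=(P[:,2]>.024)&(P[:,2]<.036);print('rim',fit(P[rr]),cv2.minEnclosingCircle(P[rr][:,:2].astype(np.float32)))
print('hole',fit(cast(t,uv[(col<70)],.025)))
uv=win(225,300,275,330);P=cloud(s,uv);rr=(P[:,2]>.024)&(P[:,2]<.036);print('rim side',fit(P[rr]),cv2.minEnclosingCircle(P[rr][:,:2].astype(np.float32)))
def cr(c,u0,u1,v0,v1):return cv2.resize(c['color'][v0:v1,u0:u1,::-1],(390,390),interpolation=cv2.INTER_CUBIC)
cv2.imwrite('pics/crop0.png',np.hstack([cr(t,137,202,164,229),cr(t,280,345,155,220)]))
E
```

```text
2lug top (array([ 555.3, -194.6]), array([11.9, 29.9]), 'mean', array([ 555.5, -194.8]), 'axis deg', np.float64(155.9), 77) 0.06987025997336338
3lug top (array([ 555.1, -374.8]), array([40. , 12.6]), 'mean', array([ 554.8, -374.2]), 'axis deg', np.float64(21.6), 112) 0.06943247253939144
2lug side (array([ 557.3, -190.7]), array([13.2, 30.4]), 'mean', array([ 556.1, -190.1]), 'axis deg', np.float64(158.0), 63) 0.06662990120594137
3lug side (array([ 555.3, -371.1]), array([38.9, 18.1]), 'mean', array([ 555.2, -369.2]), 'axis deg', np.float64(21.5), 65) 0.0672826421509235
rim (array([540.6, 105.2]), array([86.8, 85.3]), 'mean', array([540.7, 104.5]), 'axis deg', np.float64(84.6), 798) ((0.5407547354698181, 0.10544740408658981), 0.04444611817598343)
hole (array([539.2, 105.5]), array([33.8, 63. ]), 'mean', array([539.3, 104.7]), 'axis deg', np.float64(175.6), 330)
rim side (array([537.9, 112.3]), array([ 86.6, 101.5]), 'mean', array([541.2, 110.9]), 'axis deg', np.float64(94.1), 1073) ((0.5414314866065979, 0.1202123835682869), 0.05728529766201973)
```

View pics/crop0.png

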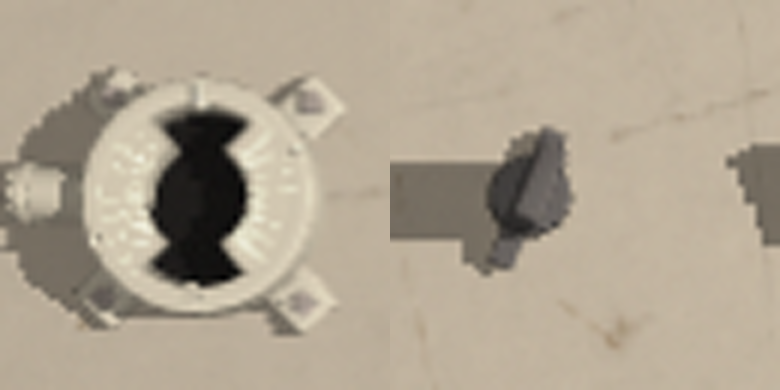

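The crop shows the housing's notch axis about 4° clockwise from world x, and the slim plug's paddle and lugs at about -24°. I'll check obstacle heights along the path before moving.

```bash
python3 - <<'E'
from h import *
t=dict(np.load('pics/top0.npz'))
P=cloud(t,win(60,240,0,160));m=(P[:,2]>.05)&(P[:,1]<.35);print('box minx',P[m].min(0),P[m,2].max())
for y0 in(-.1,0,.1,.2):
  q=P[m&(P[:,1]>y0)&(P[:,1]<y0+.1)];print(y0,q[:,0].min() if len(q) else None)
P=cloud(t,win(290,560,150,340));m=(P[:,2]>.0);print('basket',P[m].max(0));q=P[P[:,2]>.1];print(len(q),q.min(0),q.max(0))
a=np.radians(-162.43);d=np.array([.555,-.195,.15])-[.204,-.643,.2515]
print('tool shift cm',100*np.array([[np.cos(a),np.sin(a)],[np.sin(a),-np.cos(a)]])@d[:2])
E
```

```text
box minx [ 0.456315   -0.11909425  0.05001546] 1.0734321281270631
-0.1 0.7129171979560589
0 0.7068455430600523
0.1 0.6896686327652582
0.2 0.6426723775526475
basket [ 0.64385559 -0.11909425  1.07343213]
1270 [ 0.37045363 -0.72255066  0.10026931] [ 0.51942817 -0.11909425  1.07343213]
tool shift cm [-46.98635494  32.11436515]
```

```bash
python3 -m crank '[[[0,0,0],[-3.9,2.7,0],-1],[[0,0,0],[-3.9,2.7,0],-1],[[0,0,0],[-3.9,2.7,0],-1],[[0,0,0],[-3.9,2.7,0],-1],[[0,0,0],[-3.9,2.7,0],-1],[[0,0,0],[-3.9,2.7,0],-1],[[0,0,0],[-3.9,2.7,0],-1],[[0,0,0],[-3.9,2.7,0],-1]]' 20
```

```text
time_s: 0.9
tcp_pos: [0.4367, -0.3415, 0.2515]
eef_rot: [180.0, -0.0, -162.4]
contact_force: [1.4, -1.2, -0.9]
gripper_width: 0.0877
gripper_force: 0.0
```

```bash
python3 -m crank '[[[0,0,0],[-3.9,2.6,0],-1],[[0,0,0],[-3.9,2.6,0],-1],[[0,0,8.32],[0,0,0],-1],[[0,0,8.32],[0,0,0],-1],[[0,0,8.32],[0,0,0],-1],[[0,0,8.32],[0,0,0],-1],[[0,0,8.32],[0,0,0],-1],[[0,0,0],[0,0,0],-1]]'; cat >> h.py <<'E'
def delta(s,x,y,z):
    a=np.radians(s['eef_rot'][2]);p=s['tcp_pos'];d=(np.array([x,y,z])-p)*100
    return np.round([np.cos(a)*d[0]+np.sin(a)*d[1],np.sin(a)*d[0]-np.cos(a)*d[1],-d[2]],2)
E
python3 -c "
from plant import r;from h import *
s=r.get_state();print(delta(s,.5555,-.1945,.056),s['joints'])"
```

```text
time_s: 1.7
tcp_pos: [0.4945, -0.27, 0.2512]
eef_rot: [-180.0, -0.0, 155.9]
contact_force: [1.3, 0.9, -0.7]
gripper_width: 0.0875
gripper_force: 0.0
[-2.48  9.39 19.52] [-8.74393309e+00  1.01235955e+01 -1.36343097e+01 -1.14382312e-02
 -6.62829339e+01 -1.05395874e+02]
```

The last joint would run past its range at the final turn, so I'll take the grasp a half turn round instead.

```bash
python3 -m crank '[[[0,0,-8.2],[0,0,0],-1],[[0,0,-8.2],[0,0,0],-1],[[0,0,-8.2],[0,0,0],-1],[[0,0,-8.2],[0,0,0],-1],[[0,0,-8.2],[0,0,0],-1],[[0,0,-8.2],[0,0,0],-1],[[0,0,-8.2],[0,0,0],-1],[[0,0,-8.2],[0,0,0],-1]]' >/dev/null; python3 -m crank '[[[0,0,-8.2],[0,0,0],-1],[[0,0,-8.2],[0,0,0],-1],[[0,0,-8.2],[0,0,0],-1],[[0,0,-8.2],[0,0,0],-1],[[0,0,-8.2],[0,0,0],-1],[[0,0,-8.2],[0,0,0],-1],[[0,0,-8.2],[0,0,0],-1],[[0,0,-8.2],[0,0,0],-1]]' >/dev/null; python3 -m crank '[[[0,0,-8.2],[0,0,0],-1],[[0,0,-8.2],[0,0,0],-1],[[0,0,-8.2],[0,0,0],-1],[[0,0,-8.2],[0,0,0],-1],[[0,0,-8.2],[0,0,0],-1],[[0,0,-7.8],[0,0,0],-1],[[0,0,0],[0,0,0],-1]]'
python3 -c "
from plant import r;from h import *
s=r.get_state();print(delta(s,.5555,-.1945,.056),s['joints'])"
```

```text
time_s: 4.0
tcp_pos: [0.4946, -0.2702, 0.2514]
eef_rot: [-180.0, 0.0, -23.7]
contact_force: [0.2, 0.1, -0.0]
gripper_width: 0.0877
gripper_force: 0.0
[ 2.54 -9.38 19.54] [-8.75235084e+00  1.01140084e+01 -1.36217828e+01 -6.89078468e-03
 -6.62825715e+01  7.50746558e+01]
```

```bash
python3 -m crank '[[[0,0,0],[0.85,-3.13,1],-1],[[0,0,0],[0.85,-3.13,2],-1],[[0,0,0],[0.84,-3.12,2.5],-1],[[0,0,0],[0,0,4],-1],[[0,0,0],[0,0,4],-1],[[0,0,0],[0,0,3.5],-1],[[0,0,0],[0,0,2.5],-1],[[0,0,0],[0,0,0],-1]]'
python3 - <<'E'
from plant import r;from h import *
print(delta(r.get_state(),.5555,-.1945,.056))
c=r.capture('side');cv2.imwrite('pics/s1.png',cv2.resize(c['color'][120:250,190:360,::-1],(680,520)))
E
```

```text
time_s: 4.8
tcp_pos: [0.5534, -0.1946, 0.0528]
eef_rot: [179.9, 0.4, -24.1]
contact_force: [-0.8, 0.3, -0.0]
gripper_width: 0.0877
gripper_force: 0.0
[ 0.19 -0.1  -0.32]
```

View pics/s1.png

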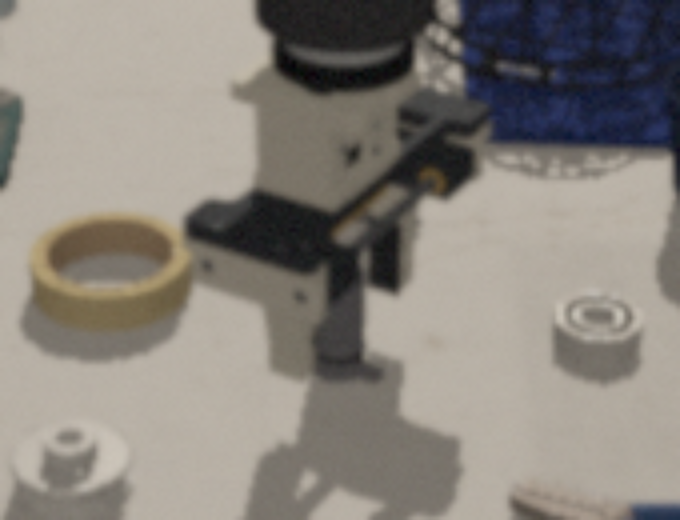

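The fingers stand either side of the plug in this view, so I'll close.

```bash
python3 -m crank '[[[0,0,0],[0,0,0],0.5],[[0,0,0],[0,0,0],1],[[0,0,0],[0,0,0],1],[[0,0,0],[0,0,0],1],[[0,0,0],[0,0,0],1],[[0,0,0],[0,0,0],1],[[0,0,0],[0,0,0],1],[[0,0,0],[0,0,0],1]]' 25
```

```text
time_s: 5.65
tcp_pos: [0.556, -0.1949, 0.0565]
eef_rot: [180.0, 0.0, -24.0]
contact_force: [-0.4, 0.0, -0.4]
gripper_width: 0.0293
gripper_force: 0.0
```

```bash
python3 -m crank '[[[0,0,0],[0,0,0],1],[[0,0,0],[0,0,0],1],[[0,0,0],[0,0,0],1],[[0,0,0],[0,0,0],1],[[0,0,0],[0,0,0],1]]'
```

```text
time_s: 6.15
tcp_pos: [0.5559, -0.1949, 0.0564]
eef_rot: [180.0, 0.0, -24.0]
contact_force: [-0.8, -0.0, -0.9]
gripper_width: 0.0119
gripper_force: 25.0
```

```bash
python3 -m crank '[[[0,0,0],[0,0,-2],1],[[0,0,0],[0,0,-3],1],[[0,0,-4],[0,0,-3],1],[[0,0,-8],[0,0,-1.5],1],[[0,0,-8],[0,0,0],1],[[0,0,0],[-0.5,-3,0],1],[[0,0,0],[-0.5,-4.4,0],1],[[0,0,0],[-0.5,-4.4,0],1]]'; python3 -m crank '[[[0,0,0],[-0.5,-4.4,0],1],[[0,0,0],[-0.5,-4.4,0],1],[[0,0,0],[-0.5,-4.4,0],1],[[0,0,0],[-0.5,-3,0],1],[[0,0,0],[-0.2,-1.8,0],1],[[0,0,0],[0,0,0],1],[[0,0,0],[0,0,0],1]]'
python3 - <<'E'
from plant import r;from h import *
print(delta(r.get_state(),.5405,.105,.115))
o=[]
for n,(u0,u1,v0,v1) in (('top',(110,230,136,256)),('side',(200,320,220,340))):
    c=r.capture(n);np.savez('pics/%s2.npz'%n,**c);o.append(cv2.resize(c['color'][v0:v1,u0:u1,::-1],(400,400)))
cv2.imwrite('pics/b2.png',np.hstack(o))
E
```

```text
time_s: 6.95
tcp_pos: [0.549, -0.0753, 0.1515]
eef_rot: [-180.0, -0.0, -4.1]
contact_force: [0.8, 0.0, -1.2]
gripper_width: 0.0118
gripper_force: 25.0
time_s: 7.65
tcp_pos: [0.5398, 0.1052, 0.1514]
eef_rot: [180.0, 0.0, -4.0]
contact_force: [1.2, -0.4, -0.7]
gripper_width: 0.012
gripper_force: 25.0
[0.07 0.01 3.64]
```

View pics/b2.png

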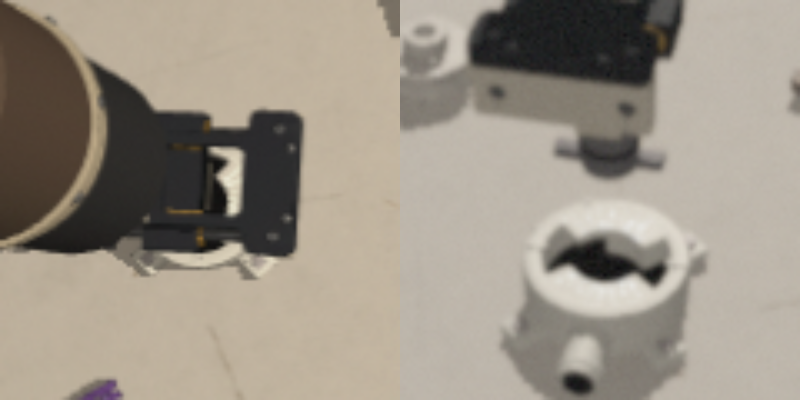

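The plug hangs upright over the socket in the side view: lug ends at crop (557,150) and (662,158), rim ellipse centred at about (608,258). A quick check of the relative offset follows.

```bash
python3 - <<'E'
from h import *
c=dict(np.load('pics/side2.npz'))
f=lambda x,y:[200+(x-400)*.3,220+y*.3]
L=cast(c,[f(557,150),f(662,158)],.1);print('lugs',L,L.mean(0))
print('rim',cast(c,[f(608,258)],.03),'rim pts',cast(c,[f(525,255),f(692,262),f(608,200),f(604,316)],.03))
E
```

```text
lugs [[0.56484407 0.10705742 0.1       ]
 [0.51202033 0.10617764 0.1       ]] [0.5384322  0.10661753 0.1       ]
rim [[0.53924635 0.10977327 0.03      ]] rim pts [[0.58273259 0.11330142 0.03      ]
 [0.49527974 0.10712079 0.03      ]
 [0.54549963 0.0657706  0.03      ]
 [0.53545814 0.1509125  0.03      ]]
```

```bash
python3 -m crank '[[[0,0,0],[0.07,-0.1,2],1],[[0,0,0],[0,0,2.5],1],[[0,0,0],[0,0,1.5],1],[[0,0,0],[0,0,0.4],1],[[0,0,0],[0,0,0.4],1],[[0,0,0],[0,0,0.3],1],[[0,0,0],[0,0,0],1]]'; python3 -m crank '[[[0,0,0],[0,0,0.2],1],[[0,0,0],[0,0,0.2],1],[[0,0,0],[0,0,0],1]]'
```

```text
time_s: 8.45
tcp_pos: [0.5411, 0.1058, 0.0809]
eef_rot: [-180.0, -0.0, -4.0]
contact_force: [-0.1, -0.7, -0.6]
gripper_width: 0.0119
gripper_force: 25.0
time_s: 8.75
tcp_pos: [0.5408, 0.106, 0.0765]
eef_rot: [-180.0, 0.0, -4.0]
contact_force: [-0.7, 0.6, -0.8]
gripper_width: 0.0119
gripper_force: 25.0
```

```bash
python3 -m crank '[[[0,0,0],[0,0,0.3],1],[[0,0,0],[0,0,0.3],1],[[0,0,0],[0,0,0.15],1],[[0,0,0],[0,0,0],1],[[0,0,0],[0,0,0],1]]'
```

```text
time_s: 9.25
tcp_pos: [0.5408, 0.1059, 0.069]
eef_rot: [180.0, 0.0, -4.0]
contact_force: [-0.1, 0.2, -0.9]
gripper_width: 0.0119
gripper_force: 25.0
```

```bash
python3 -m crank '[[[0,0,0],[0,0,0.07],1],[[0,0,0],[0,0,0],1],[[0,0,4],[0,0,0],1],[[0,0,5],[0,0,0],1],[[0,0,5],[0,0,0],1],[[0,0,5],[0,0,0],1],[[0,0,0],[0,0,0],1]]'; python3 -c "
from plant import r
print(r.get_state()['moment'])"
```

```text
time_s: 9.95
tcp_pos: [0.5408, 0.1059, 0.0684]
eef_rot: [-180.0, -0.0, -23.1]
contact_force: [0.5, -0.1, -0.7]
gripper_width: 0.012
gripper_force: 25.0
[-0.03967809  0.16578586 -0.00434965]
```

Turning freely; I'll carry on towards the stop.

```bash
python3 -m crank '[[[0,0,6],[0,0,0],1],[[0,0,6],[0,0,0],1],[[0,0,6],[0,0,0],1],[[0,0,6],[0,0,0],1],[[0,0,6],[0,0,0],1],[[0,0,6],[0,0,0],1],[[0,0,0],[0,0,0],1]]'; python3 -c "
from plant import r
print(r.get_state()['moment'])"; python3 -m crank '[[[0,0,2],[0,0,0],1],[[0,0,2],[0,0,0],1],[[0,0,2],[0,0,0],1],[[0,0,2],[0,0,0],1],[[0,0,0],[0,0,0],1],[[0,0,0],[0,0,0],1]]';python3 -c "
from plant import r
print(r.get_state()['moment'])"
```

```text
time_s: 10.65
tcp_pos: [0.5408, 0.106, 0.0684]
eef_rot: [-180.0, 0.0, -59.0]
contact_force: [1.0, -0.1, -0.8]
gripper_width: 0.0115
gripper_force: 25.0
[-0.03054519  0.1487628   0.02402632]
time_s: 11.25
tcp_pos: [0.5408, 0.1059, 0.0684]
eef_rot: [180.0, -0.0, -66.8]
contact_force: [0.2, 0.4, -1.1]
gripper_width: 0.012
gripper_force: 25.0
[ 0.02710519  0.13095488 -0.01787229]
```

```bash
python3 -m crank '[[[0,0,1.5],[0,0,0],1],[[0,0,1.5],[0,0,0],1],[[0,0,1.5],[0,0,0],1],[[0,0,0],[0,0,0],1],[[0,0,0],[0,0,0],1]]'; python3 -c "
from plant import r
print(r.get_state()['moment'])"; python3 -m crank '[[[0,0,1.5],[0,0,0],1],[[0,0,1.5],[0,0,0],1],[[0,0,0],[0,0,0],1],[[0,0,0],[0,0,0],1]]';python3 -c "
from plant import r
print(r.get_state()['moment'])"
```

```text
time_s: 11.75
tcp_pos: [0.541, 0.106, 0.0684]
eef_rot: [-180.0, -0.0, -71.5]
contact_force: [1.0, -0.4, -2.9]
gripper_width: 0.012
gripper_force: 25.3
[-0.08206848 -0.55462403  0.51552406]
time_s: 12.15
tcp_pos: [0.541, 0.1061, 0.0684]
eef_rot: [-180.0, 0.0, -74.5]
contact_force: [1.2, 0.8, -2.0]
gripper_width: 0.0128
gripper_force: 26.3
[ 0.33369105 -0.43668282  0.69178667]
```

The stop is reached: yaw moment 0.7 Nm and the pads have begun to slip on the paddle. I'll release and lift.

```bash
python3 -m crank '[[[0,0,0],[0,0,0],0.7],[[0,0,0],[0,0,0],0.4],[[0,0,0],[0,0,0],-1],[[0,0,0],[0,0,0],-1],[[0,0,0],[0,0,0],-1],[[0,0,0],[0,0,0],-1],[[0,0,0],[0,0,0],-1],[[0,0,0],[0,0,0],-1]]'; python3 -m crank '[[[0,0,0],[0,0,0],-1],[[0,0,0],[0,0,-2],-1],[[0,0,0],[0,0,-4],-1],[[0,0,0],[0,0,-5],-1],[[0,0,0],[0,0,-4],-1],[[0,0,0],[-4,0,0],-1],[[0,0,0],[-4,0,0],-1],[[0,0,0],[-4,0,0],-1]]'
```

```text
time_s: 12.95
tcp_pos: [0.5408, 0.1059, 0.0683]
eef_rot: [180.0, -0.0, -74.5]
contact_force: [0.2, 0.2, -0.1]
gripper_width: 0.0638
gripper_force: 0.0
time_s: 13.75
tcp_pos: [0.5084, 0.2226, 0.2191]
eef_rot: [-179.9, 0.0, -74.6]
contact_force: [1.4, -0.4, -0.3]
gripper_width: 0.0874
gripper_force: 0.0
```

```bash
python3 -m crank '[[[0,0,0],[4.5,0,0],-1],[[0,0,0],[4.5,0,0],-1],[[0,0,0],[4.5,0,0],-1],[[0,0,0],[4.5,0,0],-1],[[0,0,0],[4.5,0,0],-1],[[0,0,0],[4.5,0,0],-1],[[0,0,0],[4.5,0,0],-1],[[0,0,0],[4.5,0,0],-1]]'
python3 - <<'E'
from plant import r;from h import *
o=[]
for n,(u0,u1,v0,v1) in (('top',(130,210,156,236)),('side',(220,310,250,340))):
    c=r.capture(n);o.append(cv2.resize(c['color'][v0:v1,u0:u1,::-1],(400,400)))
    if n=='top':
        P=cloud(c,win(145,195,170,220));m=(P[:,2]>.04)&(P[:,2]<.1);print(fit(P[m]),np.median(P[m,2]),P[m,2].max())
        q=P[(P[:,2]>.025)&(P[:,2]<.034)];print(np.median(q[:,2]))
        P=cloud(c,win(362,405,165,205));m=(P[:,2]>.062)&(P[:,2]<.08);print('3lug',fit(P[m]) if m.sum()>5 else m.sum())
cv2.imwrite('pics/b3.png',np.hstack(o))
E
```

```text
time_s: 14.55
tcp_pos: [0.6051, -0.1272, 0.2184]
eef_rot: [-180.0, 0.0, -74.5]
contact_force: [0.3, 0.3, 1.0]
gripper_width: 0.0877
gripper_force: 0.0
(array([536.9, 102.6]), array([20.4, 29.9]), 'mean', array([539.5, 101.7]), 'axis deg', np.float64(113.2), 131) 0.07976771161401341 0.08554862677035369
0.03042965511550544
3lug (array([ 555.2, -374.9]), array([40. , 12.6]), 'mean', array([ 554.9, -374.1]), 'axis deg', np.float64(22.0), 113)
```

View pics/b3.png

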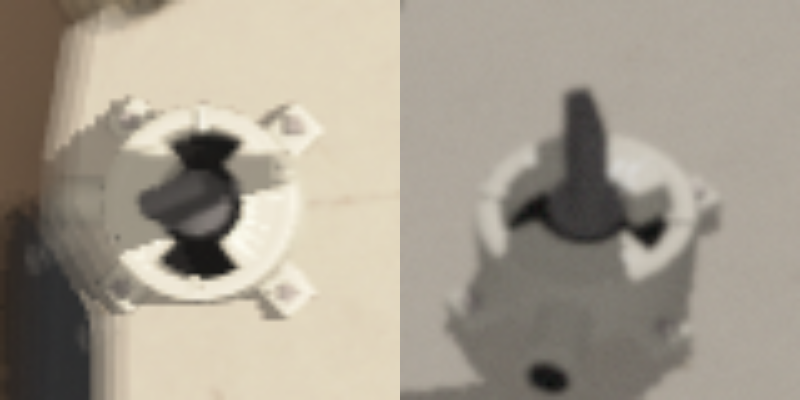

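The plug sits in the socket with its lugs under the lip and the three-lug plug has not moved. I'll refine the final angle from the paddle top only.

```bash
python3 - <<'E'
from plant import r;from h import *
c=r.capture('top');P=cloud(c,win(145,195,170,220))
for lo in(.074,.078,.08):
    m=(P[:,2]>lo)&(P[:,2]<.1);print(lo,fit(P[m]),np.median(P[m,2]))
m=(P[:,2]>.074)&(P[:,2]<.1);A=np.c_[P[m][:,:2]-P[m][:,:2].mean(0),np.ones(m.sum())];print('tilt slopes',np.linalg.lstsq(A,P[m][:,2],rcond=None)[0])
E
```

```text
0.074 (array([540.6, 104.4]), array([12.2, 29.3]), 'mean', array([540.3, 103.7]), 'axis deg', np.float64(112.5), 83) 0.08207643623105887
0.078 (array([540.5, 104.6]), array([12.2, 28.8]), 'mean', array([540.4, 104.1]), 'axis deg', np.float64(112.3), 77) 0.08223245286928993
0.08 (array([540.3, 104.5]), array([11.8, 28.8]), 'mean', array([540.3, 103.9]), 'axis deg', np.float64(112.1), 73) 0.08235985324504191
tilt slopes [0.0592159  0.04669976 0.08187541]
```

The paddle top is at 82 mm, so the plug is seated on the floor. The plug is centred on the socket and turned about 64° from the notches, against the stop.

```bash
python3 -c "
from plant import r
print(r.close_job())"
```

```text
the job is handed in; nothing more can be done
None
```

I set the two-lug plug fully into the socket, turned it about 64° clockwise to the stop and let go; the three-lug plug did not move, and I handed the job in at about 15 s.

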